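# Find the tired shock mount of the laboratory balance

### The job

One of the balance's three spring shock mounts has gone soft. Working along the row from the robot's left to its right, press each black pad at least halfway down and let it come back up to feel which is the softest; then push the white tag of the softest mount fully down to mark it, and leave the other two tags up. Use the fingertips only: do not grasp, lift, tip or shove the mounts, and leave the bottle, beaker and weight where they stand.

Things in the scene. Friction and masses are not known exactly. Their poses are not given: they have to be found in the camera images.
- mount_a: Spring shock mount standing loose on the bench, 0.8 to 1.1 kg: steel base plate 122 x 64 mm, 10 mm thick, round pad on a coil spring, white push-down tag. Origin: underside, below the pad's axis; +x runs along the plate towards the tag, 62 mm from that axis; the plate spans x -36 to +86, y -32 to +32 mm. Mounts a, b, c look the same; the letter tells nothing of place in the row.
- pad_a_top (a point): Centre of the flat black rubber top of mount_a's pad: a disc 46 mm in diameter and 12 mm thick, top 59 mm above the bench when not pressed; the point moves down with the pad.
- pad_a (a joint): How far the pad of mount_a is pressed down, in m: 0 at rest (to within 0.2 mm), 0.016 at its stop. It springs back when let go. The force rises in proportion to the travel; pressing a pad to its stop takes 6 to 18 N depending on its spring, and each spring is at least 1.5 times as stiff as the next softer one.
- tag_a_top (a point): Centre of the flat top of mount_a's white plastic tag (T-shaped tab, top 18 mm along the mount's x by 32 mm along its y), 50 mm above the bench when up, 35 mm when fully down, in an aluminium guide block 30 x 42 mm whose top is 28 mm above the bench.
- tag_a (a joint): How far the tag of mount_a is pushed down, in m: 0 up (start), 0.015 fully down at its stop. It has no spring: a push of about 3 N slides it, and it stays where it is left.
- mount_b: Spring shock mount, as mount_a in every outward detail.
- pad_b_top (a point): Centre of the flat black rubber top of mount_b's pad: a disc 46 mm in diameter and 12 mm thick, top 59 mm above the bench when not pressed; the point moves down with the pad.
- pad_b (a joint): How far the pad of mount_b is pressed down, in m: 0 at rest (to within 0.2 mm), 0.016 at its stop. It springs back when let go. The force rises in proportion to the travel; pressing a pad to its stop takes 6 to 18 N depending on its spring, and each spring is at least 1.5 times as stiff as the next softer one.
- tag_b_top (a point): Centre of the flat top of mount_b's white plastic tag (T-shaped tab, top 18 mm along the mount's x by 32 mm along its y), 50 mm above the bench when up, 35 mm when fully down, in an aluminium guide block 30 x 42 mm whose top is 28 mm above the bench.
- tag_b (a joint): How far the tag of mount_b is pushed down, in m: 0 up (start), 0.015 fully down at its stop. It has no spring: a push of about 3 N slides it, and it stays where it is left.
- mount_c: Spring shock mount, as mount_a in every outward detail.
- pad_c_top (a point): Centre of the flat black rubber top of mount_c's pad: a disc 46 mm in diameter and 12 mm thick, top 59 mm above the bench when not pressed; the point moves down with the pad.
- pad_c (a joint): How far the pad of mount_c is pressed down, in m: 0 at rest (to within 0.2 mm), 0.016 at its stop. It springs back when let go. The force rises in proportion to the travel; pressing a pad to its stop takes 6 to 18 N depending on its spring, and each spring is at least 1.5 times as stiff as the next softer one.
- tag_c_top (a point): Centre of the flat top of mount_c's white plastic tag (T-shaped tab, top 18 mm along the mount's x by 32 mm along its y), 50 mm above the bench when up, 35 mm when fully down, in an aluminium guide block 30 x 42 mm whose top is 28 mm above the bench.
- tag_c (a joint): How far the tag of mount_c is pushed down, in m: 0 up (start), 0.015 fully down at its stop. It has no spring: a push of about 3 N slides it, and it stays where it is left.
- bottle: Bystander: loose brown glass reagent bottle with a blue cap, 60 mm in diameter, 115 mm tall; origin at the centre of its underside. Stands left of the row.
- beaker: Bystander: loose clear glass beaker, 68 mm in diameter at the rim, 85 mm tall; origin at the centre of its underside. Stands right of the row.
- weight: Bystander: loose steel 200 g calibration weight with a small knob, 34 mm in diameter, 54 mm tall; origin at the centre of its underside. Stands beyond the row.
Not all that is in view belongs to the job. Leave any purple look-alike of the mount_a alone. What is shaped like the mount_b but red is not meant.

How it is judged:
On the way, in this order (a step that is already met when the one before it is completed fails the run):
1. the pad of the left mount is pressed at least 6 mm down (((world y of mount_a above 0.085 m and value of joint pad_a above 0.006 m) or (world y of mount_b above 0.085 m and value of joint pad_b above 0.006 m) or (world y of mount_c above 0.085 m and value of joint pad_c above 0.006 m))), for 0.1 s.
2. the pad of the middle mount is pressed at least 6 mm down (((world y of mount_a between -0.085 and 0.085 m and value of joint pad_a above 0.006 m) or (world y of mount_b between -0.085 and 0.085 m and value of joint pad_b above 0.006 m) or (world y of mount_c between -0.085 and 0.085 m and value of joint pad_c above 0.006 m))), for 0.1 s.
3. the pad of the right mount is pressed at least 6 mm down (((world y of mount_a below -0.085 m and value of joint pad_a above 0.006 m) or (world y of mount_b below -0.085 m and value of joint pad_b above 0.006 m) or (world y of mount_c below -0.085 m and value of joint pad_c above 0.006 m))), for 0.1 s.
4. all pads are let up again (value of joint each of pad_a, pad_b, pad_c below 0.003 m), for 0.1 s.
5. the tag of the softest mount alone is pushed down (the rules know the softest by its pad settling over 0.112 mm under its own weight, too little to see) (((value of joint tag_a above 0.0125 m and value of joint pad_a above 0.000112 m and value of joint each of tag_b, tag_c below 0.005 m) or (value of joint tag_b above 0.0125 m and value of joint pad_b above 0.000112 m and value of joint each of tag_a, tag_c below 0.005 m) or (value of joint tag_c above 0.0125 m and value of joint pad_c above 0.000112 m and value of joint each of tag_a, tag_b below 0.005 m))), for 0.2 s.
At the end, for the whole second after the job is handed in: The tag of the softest mount is at least 12.5 mm down (of 15), the other two tags are up (less than 5 mm down), all pads are let go and up, the mounts stand level and within 30 mm of where they began, and the bottle, beaker and weight stand upright within 30 mm of where they began (all of step 4 and ((value of joint tag_a above 0.0125 m and value of joint pad_a above 0.000112 m and value of joint each of tag_b, tag_c below 0.005 m) or (value of joint tag_b above 0.0125 m and value of joint pad_b above 0.000112 m and value of joint each of tag_a, tag_c below 0.005 m) or (value of joint tag_c above 0.0125 m and value of joint pad_c above 0.000112 m and value of joint each of tag_a, tag_b below 0.005 m)) and angle between each of mount_a, mount_b, mount_c's own z axis and vertical below 0.08 rad and distance of each of mount_a, mount_b, mount_c, bottle, beaker, weight from where it was at the start of the episode below 0.03 m and linear speed of each of mount_a, mount_b, mount_c below 0.02 m/s and angle between each of bottle, beaker, weight's own z axis and vertical below 0.1 rad); the robot touches nothing.
It fails at once if two tags are pushed down by 5 mm or more (value of joint each of tag_a, tag_b above 0.005 m or value of joint each of tag_a, tag_c above 0.005 m or value of joint each of tag_b, tag_c above 0.005 m).
It fails at once if a mount is lifted by 10 mm or more, tipped by more than 0.15 rad or shoved by 30 mm or more (height (world z) of any of mount_a, mount_b, mount_c above 0.01 m or angle between any of mount_a, mount_b, mount_c's own z axis and vertical above 0.15 rad or distance of any of mount_a, mount_b, mount_c from where it was at the start of the episode above 0.03 m).
It fails at once if the bottle, beaker or weight is lifted, tipped or moved by 30 mm or more (distance of any of bottle, beaker, weight from where it was at the start of the episode above 0.03 m or height (world z) of any of bottle, beaker, weight above 0.01 m or angle between any of bottle, beaker, weight's own z axis and vertical above 0.25 rad).
It also fails if it takes over 51 s, if anything falls off the work surface, if the arm or the gripper's body presses on something with over 40 N, if the wrist force passes 120 N, or if a joint passes its speed limit or range.

### The arm

A 6-joint arm with a two-finger parallel gripper is mounted at the origin on the work surface. World frame = base frame: x ahead of the robot, y to its left, z up, the work surface at z = 0. Lengths are in m, angles in rad, forces in N, time in s.
With the tool pointing down it reaches from about 0.325 to 0.9 m from the base axis. Payload 6.1 kg.
Tool frame: the origin (TCP) lies at the very end of the fingers, on their centre line; the grasp point (between the pads) lies pinch_z behind it (pinch_z is the distance from the TCP to the grasp point, in m); z points along the fingers, y is the direction in which the jaws open and shut (so a half turn about z gives the same grasp; the last joint's range is limited). The gripper opens to 85 mm and grips with 20 to 120 N. Pads are 22 mm wide; open, the fingers measure 114 mm over their backs; the gripper's body (76 mm by 85 mm) begins 54 mm behind the grasp point. The pads swing forward as they close: fully open they stand 13 mm farther back than shut.
Start: joints at [-1.362, 0.22, 1.526, -0, 1.395, -0.126], TCP at [0.205, -0.59, 0.231] pointing down, gripper open.
Joint ranges: [-2.98, 2.98], [-0.91, 2.08], [0.09, 2.57], [-1.24, 4.39], [0.2, 2.65], [-2.68, 2.68]. Speed limits (rad/s): [2.57, 2.57, 3.01, 3.14, 3.14, 3.14].

### API

Orientations are given as a unit quaternion [x, y, z, w].
In Python, from rig import state, camera, close_job, pinch_z gives the robot as it stands.
- The arm moves only by the tool arm_command, never from a script. Its argument "steps" is a list of rows, each an object with "turn": the turn, a rotation vector about the tool's x, y, z in rad, a list of three; "travel": the shift along the tool's x, y, z in mm, a list of three; "hand": the opening, from -1 (shut) to 1 (fully open). In form: [{"turn": [ax, ay, az], "travel": [x, y, z], "hand": hand}, ...]. A call has 1 to 12 rows; each row is the pose to reach, as a shift and turn from the pose measured when the call began, along the tool's axes at that moment; what a row does not reach only later rows make up. A row lasts 1/12 s, in which the tool goes at most 41.7 mm and 7.16 degrees, less where a joint would pass 70% of its speed; a pose out of reach is approached as far as the arm can. A call with a gripper value outside its range is refused whole. The fingers move at their own pace and stop on an object; "newtons" is the grip in N (left out, the last holds). Time passes only in rows, so rows that repeat a pose let the fingers close. It gives the time, the measured TCP pose, the force and the opening at its end, in the units of the state.
- state(): the state, without advancing time (a new reading comes with each control period).
- camera(name): name is "scene" or "top"; returns a dict with "color" (400x640x3 uint8, red, green, blue), "depth" (400x640 float32, m along the optical axis (not along the pixel's ray), 0 where there is no reading), "K" (3x3 intrinsics, pixels), "R" (3x3) and "t" (3): a world point X has camera coordinates R X + t. Camera axes: x right, y down, z forward; pixel columns grow to the right and rows downward; lengths in m; the calibration is good to about 2 mm. A picture is of the moment at which its call begins.
- close_job(): hands the job in, once; it reports no verdict.
The state is a dict: "t": time; "q": joint angles; "qd": joint speeds; "joint_torque": joint torques, N m; "position": TCP position; "orientation": TCP orientation; "ft_force": force on the tool from outside, world axes, zero at the start; "ft_torque": the same for the moment, N m; "width": finger opening in m.
Only numpy, scipy, OpenCV 4.12 (cv2) and the standard library are available. Lean on these libraries where they do the work, as an engineer would, in place of code of your own. Each camera call takes 0.05 s, during which the arm holds its last target. There are 200 camera calls.

## Working session

There is one attempt and no reset: what is moved stays moved. The work goes in short steps, Python scripts to look and compute and a tool call to move; the robot and the scene stay as the last step left them, time stands still between calls to the robot, and variables do not carry over. Pictures are saved under pics/ and viewed, on a budget of 10 in all, crops included, one or two more only if the job needs it, and the job is handed in when it is done.

Besides the shell and the picture viewer there is one more tool, called by a JSON object that holds its "fn" and its "kwargs". arm_command: Moves the arm, as the interface text tells. Its arguments: {"type":"object","properties":{"steps":{"type":"array"},"newtons":{"type":"number"}},"required":["steps"]}

```bash
mkdir -p pics; python3 - <<'E'
from rig import state,camera,pinch_z
import cv2,numpy as np
s=state();print({k:np.round(v,3) for k,v in s.items()},pinch_z)
for n in("scene","top"):
    c=camera(n);cv2.imwrite(f"pics/{n}0.png",c["color"][...,::-1]);np.savez(f"{n}0.npz",**c);print(n,c["K"],c["R"],c["t"])
E
```

```text
{'t': np.float64(0.0), 'q': array([-1.362,  0.221,  1.528,  0.   ,  1.395, -0.126]), 'qd': array([ 0.001, -0.   ,  0.001, -0.002, -0.001,  0.001]), 'joint_torque': array([-2.0000e-03, -4.9691e+01, -3.8940e+01, -0.0000e+00,  1.1000e-02,
        0.0000e+00]), 'position': array([ 0.205, -0.59 ,  0.23 ]), 'orientation': array([ 0.986,  0.167, -0.   , -0.001]), 'ft_force': array([-0.624,  0.215, -0.367]), 'ft_torque': array([ 0.03 , -0.052, -0.006]), 'width': np.float64(0.085)} 0.0187
scene [[462.18397373   0.         320.18808956]
 [  0.         462.18397373 198.88505191]
 [  0.           0.           1.        ]] [[ 0.57170843  0.82022305  0.01958611]
 [ 0.44380786 -0.28908663 -0.84821194]
 [-0.69006091  0.49362238 -0.5292947 ]] [-0.3235904  -0.19033567  1.55098143]
top [[411.6541143    0.         311.66437248]
 [  0.         411.6541143  196.70242608]
 [  0.           0.           1.        ]] [[-6.21265700e-04 -9.99555621e-01  2.98022434e-02]
 [-9.94179326e-01 -2.59340551e-03 -1.07706743e-01]
 [ 1.07736170e-01 -2.96956887e-02 -9.93735923e-01]] [-0.01796223  0.55703201  1.13951589]
```

View pics/top0.png

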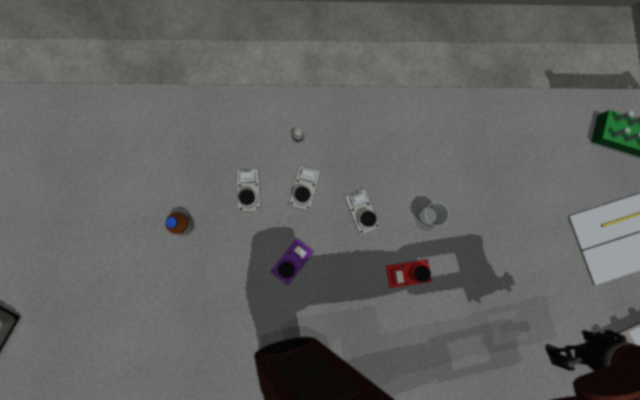

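View pics/scene0.png

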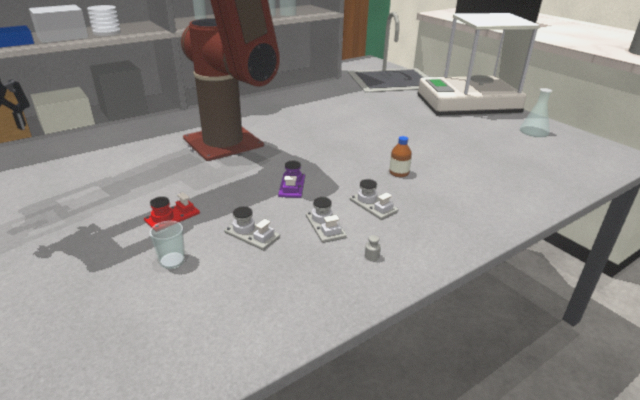

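The top view shows the three grey mounts with pads at about (247,197), (302,194) and (368,218) and their tags beyond them. The purple and red look-alikes are nearer the robot. I'll enlarge both views.

```bash
python3 - <<'E'
import cv2,numpy as np
a=cv2.imread("pics/top0.png")[155:240,225:385];b=cv2.imread("pics/scene0.png")[170:250,220:405]
f=lambda i,s:cv2.resize(cv2.convertScaleAbs(i,alpha=1.3),None,fx=s,fy=s,interpolation=cv2.INTER_CUBIC)
cv2.imwrite("pics/ca.png",f(a,5));cv2.imwrite("pics/cb.png",f(b,4))
E
```

```text
(no output)
```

View pics/ca.png

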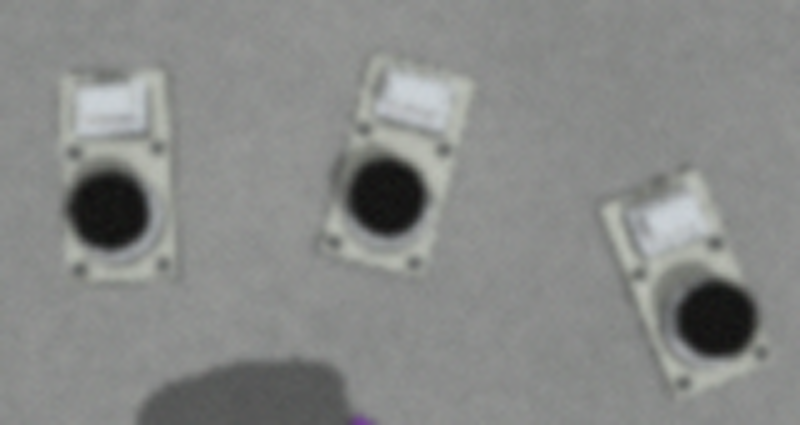

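View pics/cb.png

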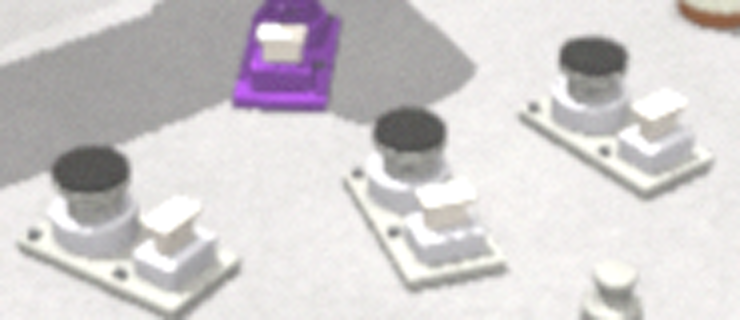

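The crops give these pixels:

| View | Feature | Left | Middle | Right |
|---|---|---|---|---|
| Top crop | Pads | (108,209) | (387,195) | (716,317) |
| Top crop | Tags | (111,104) | (416,96) | (668,216) |
| Scene crop | Pads | (593,55) | (409,129) | (91,166) |
| Scene crop | Tags | (660,108) | (447,197) | (172,213) |

Next I triangulate them.

```bash
python3 - <<'E'
import cv2,numpy as np
T=np.load("top0.npz");S=np.load("scene0.npz")
P=lambda c:c["K"]@np.c_[c["R"],c["t"]]
print("cams",-T["R"].T@T["t"],-S["R"].T@S["t"])
top=dict(pL=(108,207),pM=(387,195),pR=(716,317),tL=(111,102),tM=(416,94),tR=(668,214))
sc=dict(pL=(593,54),pM=(409,129),pR=(91,166),tL=(660,107),tM=(447,197),tR=(172,213))
def plane(c,u,z):
    d=c["R"].T@np.linalg.solve(c["K"],[*u,1]);o=-c["R"].T@c["t"];return o+d*(z-o[2])/d[2]
R={}
for k in top:
    u=(np.array(top[k])+.5)/5-.5+[225,155];v=(np.array(sc[k])+.5)/4-.5+[220,170]
    X=cv2.triangulatePoints(P(T),P(S),u.reshape(2,1),v.reshape(2,1)).ravel();X=X[:3]/X[3]
    z=.059 if k[0]=='p' else .05
    def dep(c,p):
        d=c["depth"][int(p[1]+.5),int(p[0]+.5)];return (c["R"].T@(np.linalg.solve(c["K"],[*p,1])*d-c["t"])).round(4)
    R[k]=plane(T,u,z);print(k,X.round(4),R[k].round(4),plane(S,v,z).round(4),dep(T,u),dep(S,v))
for m in"LMR":
    d=R['t'+m]-R['p'+m];print(m,np.hypot(*d[:2]),np.degrees(np.arctan2(d[1],d[0])))
E
```

```text
cams [0.43101148 0.01732907 1.19290929] [ 1.33974349 -0.55520635  0.66581914]
pL [0.554  0.1623 0.0593] [0.5554 0.1642 0.059 ] [0.5529 0.1609 0.059 ] [0.5555 0.1643 0.058 ] [0.5554 0.1586 0.0609]
pM [0.5616 0.0086 0.0579] [0.5625 0.0102 0.059 ] [0.5623 0.0063 0.059 ] [0.5626 0.0102 0.0582] [0.5638 0.0051 0.0602]
pR [ 0.4941 -0.1737  0.0591] [ 0.4951 -0.172   0.059 ] [ 0.4929 -0.1749  0.059 ] [ 0.4951 -0.172   0.0585] [ 0.4939 -0.1753  0.0597]
tL [0.6157 0.1648 0.0491] [0.6155 0.1646 0.05  ] [0.6168 0.164  0.05  ] [0.6161 0.1651 0.0462] [0.6189 0.1619 0.0518]
tM [ 0.6209 -0.0065  0.0469] [ 0.6208 -0.006   0.05  ] [ 0.6243 -0.0097  0.05  ] [ 0.6207 -0.006   0.0503] [ 0.6283 -0.0127  0.0535]
tR [ 0.5516 -0.1503  0.0499] [ 0.5533 -0.1473  0.05  ] [ 0.5502 -0.1526  0.05  ] [ 0.5533 -0.1473  0.0502] [ 0.5518 -0.1534  0.0513]
L 0.06007552377535542 0.4444452788437882
M 0.06046029248040579 -15.584254817555292
R 0.06323195495873116 22.933117666577502
```

```bash
cat >go.py <<'E'
import sys,numpy as np
from rig import state
from scipy.spatial.transform import Rotation as Ro
s=state();R=Ro.from_quat(s["orientation"])
# turn needed to keep straight-down tool with yaw as at the start
D=Ro.from_quat([.986,.167,0,0])
print("t",round(s["t"],2),"p",np.round(s["position"],4),"F",np.round(s["ft_force"],2),"w",round(s["width"],4))
for a in sys.argv[1:]:
    p=np.array(eval(a));print(a,"travel mm",np.round(1000*R.inv().apply(p-s["position"]),1),"turn",np.round((R.inv()*D).as_rotvec(),4))
E
python3 go.py .5545,.1625,.2 .5545,.1625,.1
```

```text
t 0.1 p [ 0.2052 -0.5898  0.2303] F [-0.09 -0.86  0.15] w 0.0856
.5545,.1625,.2 travel mm [ 577.1 -595.7   31.5] turn [-0.0018 -0.0002 -0.0007]
.5545,.1625,.1 travel mm [ 577.  -595.5  131.5] turn [-0.0018 -0.0002 -0.0007]
```

{"fn": "arm_command", "kwargs": {"steps": [{"turn": [0, 0, 0], "travel": [577, -596, 31], "hand": -1}, {"turn": [0, 0, 0], "travel": [577, -596, 31], "hand": -1}, {"turn": [0, 0, 0], "travel": [577, -596, 31], "hand": -1}, {"turn": [0, 0, 0], "travel": [577, -596, 31], "hand": -1}, {"turn": [0, 0, 0], "travel": [577, -596, 31], "hand": -1}, {"turn": [0, 0, 0], "travel": [577, -596, 31], "hand": -1}, {"turn": [0, 0, 0], "travel": [577, -596, 31], "hand": -1}, {"turn": [0, 0, 0], "travel": [577, -596, 31], "hand": -1}, {"turn": [0, 0, 0], "travel": [577, -596, 31], "hand": -1}, {"turn": [0, 0, 0], "travel": [577, -596, 31], "hand": -1}, {"turn": [0, 0, 0], "travel": [577, -596, 31], "hand": -1}, {"turn": [0, 0, 0], "travel": [577, -596, 31], "hand": -1}]}}

```text
t: 1.1
position: [0.4156, -0.1349, 0.2126]
orientation: [0.986, 0.166, 0.0, -0.001]
ft_force: [0.7, -0.4, 0.3]
width: 0.0001
```

```bash
python3 go.py .5545,.1625,.2 .5545,.1625,.075
```

```text
t 1.1 p [ 0.4156 -0.1349  0.2126] F [ 0.75 -0.43  0.28] w 0.0001
.5545,.1625,.2 travel mm [ 228.8 -235.3   13.1] turn [-0.0016 -0.0004 -0.001 ]
.5545,.1625,.075 travel mm [ 228.7 -235.1  138.1] turn [-0.0016 -0.0004 -0.001 ]
```

{"fn": "arm_command", "kwargs": {"steps": [{"turn": [0, 0, 0], "travel": [229, -235, 13], "hand": -1}, {"turn": [0, 0, 0], "travel": [229, -235, 13], "hand": -1}, {"turn": [0, 0, 0], "travel": [229, -235, 13], "hand": -1}, {"turn": [0, 0, 0], "travel": [229, -235, 13], "hand": -1}, {"turn": [0, 0, 0], "travel": [229, -235, 13], "hand": -1}, {"turn": [0, 0, 0], "travel": [229, -235, 13], "hand": -1}, {"turn": [0, 0, 0], "travel": [229, -235, 13], "hand": -1}, {"turn": [0, 0, 0], "travel": [229, -235, 13], "hand": -1}, {"turn": [0, 0, 0], "travel": [229, -235, 13], "hand": -1}, {"turn": [0, 0, 0], "travel": [229, -235, 75], "hand": -1}, {"turn": [0, 0, 0], "travel": [229, -235, 138], "hand": -1}, {"turn": [0, 0, 0], "travel": [229, -235, 138], "hand": -1}]}}

```text
t: 2.1
position: [0.5551, 0.1628, 0.0741]
orientation: [0.986, 0.167, 0.001, -0.001]
ft_force: [0.0, -0.2, -0.3]
width: 0.0001
```

```bash
python3 go.py .5545,.1625,.075 .5545,.1625,.049; python3 - <<'E'
from rig import camera
import cv2
c=camera("scene")["color"][100:240,280:480,::-1];d=camera("top")["color"][130:260,190:330,::-1]
c=cv2.resize(c,None,fx=2,fy=2);d=cv2.resize(d,(int(140*280/130),280))
cv2.imwrite("pics/l1.png",cv2.hconcat([c,d]))
E
```

```text
t 2.1 p [0.5551 0.1628 0.0741] F [ 0.03 -0.16 -0.28] w 0.0001
.5545,.1625,.075 travel mm [-0.7  0.1 -0.9] turn [-0.0011 -0.0022 -0.0001]
.5545,.1625,.049 travel mm [-0.7  0.2 25.1] turn [-0.0011 -0.0022 -0.0001]
```

View pics/l1.png

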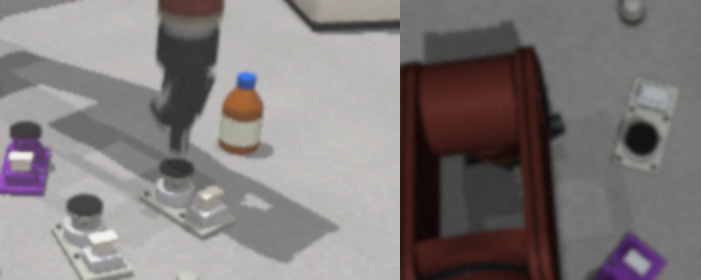

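The picture shows the shut fingertips directly above the left pad, clear of the tag and the bottle. I'll press in two depths.

{"fn": "arm_command", "kwargs": {"steps": [{"turn": [0, 0, 0], "travel": [-1, 0, 8], "hand": -1}, {"turn": [0, 0, 0], "travel": [-1, 0, 13], "hand": -1}, {"turn": [0, 0, 0], "travel": [-1, 0, 18], "hand": -1}, {"turn": [0, 0, 0], "travel": [-1, 0, 23], "hand": -1}, {"turn": [0, 0, 0], "travel": [-1, 0, 23], "hand": -1}, {"turn": [0, 0, 0], "travel": [-1, 0, 23], "hand": -1}, {"turn": [0, 0, 0], "travel": [-1, 0, 23], "hand": -1}]}}

```text
t: 2.78
position: [0.5474, 0.1609, 0.0467]
orientation: [0.986, 0.167, -0.007, -0.001]
ft_force: [-6.4, -1.1, 9.2]
width: -0.0002
```

{"fn": "arm_command", "kwargs": {"steps": [{"turn": [0, 0, 0], "travel": [0, 0, 3], "hand": -1}, {"turn": [0, 0, 0], "travel": [0, 0, 4], "hand": -1}, {"turn": [0, 0, 0], "travel": [0, 0, 4], "hand": -1}, {"turn": [0, 0, 0], "travel": [0, 0, 4], "hand": -1}, {"turn": [0, 0, 0], "travel": [0, 0, 4], "hand": -1}]}}

```text
t: 3.2
position: [0.5487, 0.1611, 0.046]
orientation: [0.986, 0.167, -0.006, -0.001]
ft_force: [-5.6, -1.7, 9.0]
width: 0.0001
```

{"fn": "arm_command", "kwargs": {"steps": [{"turn": [0, 0, 0], "travel": [0, 0, -5], "hand": -1}, {"turn": [0, 0, 0], "travel": [0, 0, -12], "hand": -1}, {"turn": [0, 0, 0], "travel": [0, 0, -25], "hand": -1}, {"turn": [0, 0, 0], "travel": [0, 0, -50], "hand": -1}, {"turn": [0, 0, 0], "travel": [0, 0, -50], "hand": -1}]}}

```text
t: 3.62
position: [0.5533, 0.1617, 0.1025]
orientation: [0.986, 0.167, -0.001, -0.001]
ft_force: [2.2, 0.0, 0.6]
width: 0.0002
```

```bash
python3 go.py .562,.0085,.1 .562,.0085,.074
```

```text
t 3.62 p [0.5533 0.1617 0.1025] F [2.2  0.01 0.55] w 0.0002
.562,.0085,.1 travel mm [-42.1 147.5   2.3] turn [-0.0015  0.0013 -0.001 ]
.562,.0085,.074 travel mm [-42.1 147.6  28.3] turn [-0.0015  0.0013 -0.001 ]
```

{"fn": "arm_command", "kwargs": {"steps": [{"turn": [0, 0, 0], "travel": [-42, 148, 2], "hand": -1}, {"turn": [0, 0, 0], "travel": [-42, 148, 2], "hand": -1}, {"turn": [0, 0, 0], "travel": [-42, 148, 2], "hand": -1}, {"turn": [0, 0, 0], "travel": [-42, 148, 2], "hand": -1}, {"turn": [0, 0, 0], "travel": [-42, 148, 2], "hand": -1}, {"turn": [0, 0, 0], "travel": [-42, 148, 2], "hand": -1}, {"turn": [0, 0, 0], "travel": [-42, 148, 15], "hand": -1}, {"turn": [0, 0, 0], "travel": [-42, 148, 28], "hand": -1}, {"turn": [0, 0, 0], "travel": [-42, 148, 28], "hand": -1}, {"turn": [0, 0, 0], "travel": [-42, 148, 28], "hand": -1}, {"turn": [0, 0, 0], "travel": [-42, 148, 28], "hand": -1}]}}

```text
t: 4.53
position: [0.5617, 0.0091, 0.0736]
orientation: [0.986, 0.167, -0.001, -0.001]
ft_force: [0.6, 0.0, 1.1]
width: -0.0002
```

```bash
python3 go.py .562,.0085,.074 .562,.0085,.049; python3 - <<'E'
from rig import camera
import cv2
c=camera("scene")["color"][140:250,280:420,::-1];d=camera("top")["color"][140:250,210:350,::-1]
f=lambda i:cv2.resize(i,None,fx=2.8,fy=2.8,interpolation=cv2.INTER_CUBIC)
cv2.imwrite("pics/m1.png",cv2.hconcat([f(c),f(d)]))
E
```

```text
t 4.53 p [0.5617 0.0091 0.0736] F [0.59 0.   1.1 ] w -0.0002
.562,.0085,.074 travel mm [ 0.1  0.7 -0.4] turn [-0.0022  0.0025  0.0005]
.562,.0085,.049 travel mm [ 0.1  0.7 24.6] turn [-0.0022  0.0025  0.0005]
```

View pics/m1.png

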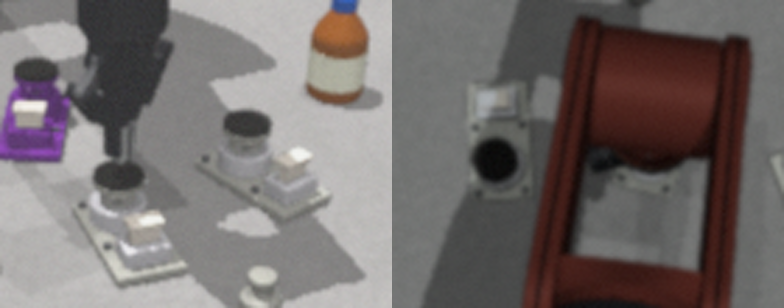

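The left mount stands where it was, pad up (top view about (247,197)) and tag up. The fingertips are over the middle pad. I'll press more gently this time.

{"fn": "arm_command", "kwargs": {"steps": [{"turn": [0, 0, 0], "travel": [0, 0, 6], "hand": -1}, {"turn": [0, 0, 0], "travel": [0, 0, 12], "hand": -1}, {"turn": [0, 0, 0], "travel": [0, 0, 15], "hand": -1}, {"turn": [0, 0, 0], "travel": [0, 0, 18], "hand": -1}, {"turn": [0, 0, 0], "travel": [0, 0, 20], "hand": -1}, {"turn": [0, 0, 0], "travel": [0, 0, 22], "hand": -1}, {"turn": [0, 0, 0], "travel": [0, 0, 22], "hand": -1}, {"turn": [0, 0, 0], "travel": [0, 0, 22], "hand": -1}]}}

```text
t: 5.3
position: [0.5621, 0.0088, 0.0528]
orientation: [0.986, 0.167, -0.001, -0.001]
ft_force: [-4.2, 2.0, 6.2]
width: -0.0002
```

{"fn": "arm_command", "kwargs": {"steps": [{"turn": [0, 0, 0], "travel": [0, 0, 2], "hand": -1}, {"turn": [0, 0, 0], "travel": [0, 0, 3], "hand": -1}, {"turn": [0, 0, 0], "travel": [0, 0, 3], "hand": -1}, {"turn": [0, 0, 0], "travel": [0, 0, 3], "hand": -1}, {"turn": [0, 0, 0], "travel": [0, 0, 3], "hand": -1}, {"turn": [0, 0, 0], "travel": [0, 0, 3], "hand": -1}]}}

```text
t: 5.8
position: [0.5621, 0.0088, 0.0508]
orientation: [0.986, 0.167, -0.001, -0.001]
ft_force: [-5.4, 0.6, 9.1]
width: -0.0
```

{"fn": "arm_command", "kwargs": {"steps": [{"turn": [0, 0, 0], "travel": [0, 0, 2], "hand": -1}, {"turn": [0, 0, 0], "travel": [0, 0, 4], "hand": -1}, {"turn": [0, 0, 0], "travel": [0, 0, 4], "hand": -1}, {"turn": [0, 0, 0], "travel": [0, 0, 4], "hand": -1}, {"turn": [0, 0, 0], "travel": [0, 0, 4], "hand": -1}, {"turn": [0, 0, 0], "travel": [0, 0, 4], "hand": -1}]}}

```text
t: 6.3
position: [0.5621, 0.0088, 0.0481]
orientation: [0.986, 0.167, -0.001, -0.001]
ft_force: [-6.0, 1.0, 10.9]
width: 0.0002
```

{"fn": "arm_command", "kwargs": {"steps": [{"turn": [0, 0, 0], "travel": [0, 0, -5], "hand": -1}, {"turn": [0, 0, 0], "travel": [0, 0, -10], "hand": -1}, {"turn": [0, 0, 0], "travel": [0, 0, -20], "hand": -1}, {"turn": [0, 0, 0], "travel": [0, 0, -50], "hand": -1}, {"turn": [0, 0, 0], "travel": [0, 0, -50], "hand": -1}, {"turn": [0, 0, 0], "travel": [0, 0, -50], "hand": -1}]}}

```text
t: 6.8
position: [0.5642, 0.0084, 0.1005]
orientation: [0.986, 0.167, 0.001, -0.0]
ft_force: [0.8, 0.2, 0.2]
width: 0.0
```

```bash
python3 go.py .494,-.1735,.1 .494,-.1735,.074
```

```text
t 6.8 p [0.5642 0.0084 0.1005] F [0.84 0.18 0.18] w 0.0
.494,-.1735,.1 travel mm [-126.2  148.7    0.2] turn [ 0.0001 -0.0019 -0.0001]
.494,-.1735,.074 travel mm [-126.2  148.7   26.2] turn [ 0.0001 -0.0019 -0.0001]
```

{"fn": "arm_command", "kwargs": {"steps": [{"turn": [0, 0, 0], "travel": [-126, 149, 0], "hand": -1}, {"turn": [0, 0, 0], "travel": [-126, 149, 0], "hand": -1}, {"turn": [0, 0, 0], "travel": [-126, 149, 0], "hand": -1}, {"turn": [0, 0, 0], "travel": [-126, 149, 0], "hand": -1}, {"turn": [0, 0, 0], "travel": [-126, 149, 0], "hand": -1}, {"turn": [0, 0, 0], "travel": [-126, 149, 0], "hand": -1}, {"turn": [0, 0, 0], "travel": [-126, 149, 0], "hand": -1}, {"turn": [0, 0, 0], "travel": [-126, 149, 13], "hand": -1}, {"turn": [0, 0, 0], "travel": [-126, 149, 26], "hand": -1}, {"turn": [0, 0, 0], "travel": [-126, 149, 26], "hand": -1}, {"turn": [0, 0, 0], "travel": [-126, 149, 26], "hand": -1}, {"turn": [0, 0, 0], "travel": [-126, 149, 26], "hand": -1}]}}

```text
t: 7.8
position: [0.4946, -0.1729, 0.0744]
orientation: [0.986, 0.168, 0.001, -0.0]
ft_force: [0.6, 0.8, -0.4]
width: 0.0003
```

```bash
python3 go.py .494,-.1735,.074; python3 - <<'E'
from rig import camera
import cv2
c=camera("scene")["color"][140:250,210:350,::-1];d=camera("top")["color"][140:250,240:380,::-1]
f=lambda i:cv2.resize(i,None,fx=2.8,fy=2.8,interpolation=cv2.INTER_CUBIC)
cv2.imwrite("pics/r1.png",cv2.hconcat([f(c),f(d)]))
E
```

```text
t 7.8 p [ 0.4946 -0.1729  0.0744] F [ 0.58  0.79 -0.39] w 0.0003
.494,-.1735,.074 travel mm [-0.8  0.4  0.4] turn [-0.0002 -0.0018  0.0012]
```

View pics/r1.png

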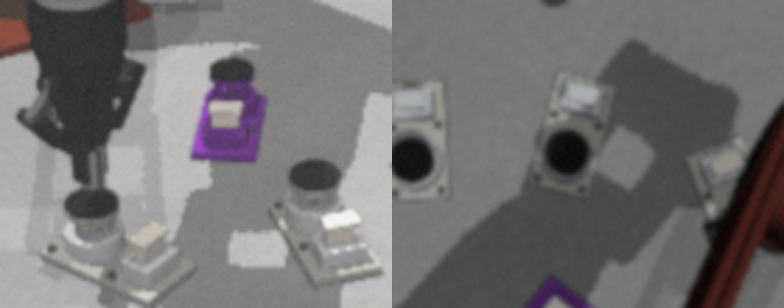

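The fingertips are over the right pad. The middle mount is unmoved, pad at about (302,194) in the top view. I'll press the right pad.

{"fn": "arm_command", "kwargs": {"steps": [{"turn": [0, 0, 0], "travel": [0, 0, 6], "hand": -1}, {"turn": [0, 0, 0], "travel": [0, 0, 12], "hand": -1}, {"turn": [0, 0, 0], "travel": [0, 0, 15], "hand": -1}, {"turn": [0, 0, 0], "travel": [0, 0, 18], "hand": -1}, {"turn": [0, 0, 0], "travel": [0, 0, 20], "hand": -1}, {"turn": [0, 0, 0], "travel": [0, 0, 22], "hand": -1}, {"turn": [0, 0, 0], "travel": [0, 0, 22], "hand": -1}, {"turn": [0, 0, 0], "travel": [0, 0, 22], "hand": -1}]}}

```text
t: 8.57
position: [0.4949, -0.1734, 0.053]
orientation: [0.986, 0.167, 0.001, 0.0]
ft_force: [-1.8, 0.8, 2.2]
width: -0.0001
```

{"fn": "arm_command", "kwargs": {"steps": [{"turn": [0, 0, 0], "travel": [0, 0, 2], "hand": -1}, {"turn": [0, 0, 0], "travel": [0, 0, 5], "hand": -1}, {"turn": [0, 0, 0], "travel": [0, 0, 5], "hand": -1}, {"turn": [0, 0, 0], "travel": [0, 0, 5], "hand": -1}, {"turn": [0, 0, 0], "travel": [0, 0, 5], "hand": -1}, {"turn": [0, 0, 0], "travel": [0, 0, 5], "hand": -1}]}}

```text
t: 9.07
position: [0.4953, -0.1736, 0.0482]
orientation: [0.986, 0.167, 0.002, 0.0]
ft_force: [0.0, -0.0, 4.1]
width: -0.0001
```

{"fn": "arm_command", "kwargs": {"steps": [{"turn": [0, 0, 0], "travel": [0, 0, -5], "hand": -1}, {"turn": [0, 0, 0], "travel": [0, 0, -10], "hand": -1}, {"turn": [0, 0, 0], "travel": [0, 0, -20], "hand": -1}, {"turn": [0, 0, 0], "travel": [0, 0, -50], "hand": -1}, {"turn": [0, 0, 0], "travel": [0, 0, -50], "hand": -1}, {"turn": [0, 0, 0], "travel": [0, 0, -50], "hand": -1}]}}

```text
t: 9.57
position: [0.4966, -0.1743, 0.1008]
orientation: [0.986, 0.167, 0.003, 0.002]
ft_force: [0.2, 0.7, -0.3]
width: 0.0001
```

```bash
python3 go.py .5545,.1625,.1
```

```text
t 9.57 p [ 0.4966 -0.1743  0.1008] F [ 0.19  0.67 -0.35] w 0.0001
.5545,.1625,.1 travel mm [ 165.8 -298.9    0.4] turn [ 0.0044 -0.0059  0.0009]
```

The right mount is clearly softest: about 0.38 N/mm, against about 0.7 (left) and 1.0 (middle). I'll go to its tag.

```bash
python3 go.py .552,-.15,.1 .552,-.15,.062
```

```text
t 9.57 p [ 0.4966 -0.1743  0.1008] F [ 0.19  0.67 -0.35] w 0.0001
.552,-.15,.1 travel mm [60.3 -4.7  1.1] turn [ 0.0044 -0.0059  0.0009]
.552,-.15,.062 travel mm [60.1 -4.9 39.1] turn [ 0.0044 -0.0059  0.0009]
```

{"fn": "arm_command", "kwargs": {"steps": [{"turn": [0.004, -0.006, 0], "travel": [60, -5, 1], "hand": -1}, {"turn": [0.004, -0.006, 0], "travel": [60, -5, 1], "hand": -1}, {"turn": [0.004, -0.006, 0], "travel": [60, -5, 1], "hand": -1}, {"turn": [0.004, -0.006, 0], "travel": [60, -5, 1], "hand": -1}, {"turn": [0.004, -0.006, 0], "travel": [60, -5, 20], "hand": -1}, {"turn": [0.004, -0.006, 0], "travel": [60, -5, 38], "hand": -1}, {"turn": [0.004, -0.006, 0], "travel": [60, -5, 38], "hand": -1}, {"turn": [0.004, -0.006, 0], "travel": [60, -5, 38], "hand": -1}]}}

```text
t: 10.23
position: [0.5496, -0.1496, 0.0615]
orientation: [0.986, 0.167, -0.002, -0.001]
ft_force: [-0.1, -0.0, 0.2]
width: -0.0001
```

```bash
python3 go.py .552,-.15,.062 .552,-.15,.034; python3 - <<'E'
from rig import camera
import cv2
c=camera("scene")["color"][170:250,210:310,::-1]
cv2.imwrite("pics/t1.png",cv2.resize(c,None,fx=5,fy=5,interpolation=cv2.INTER_CUBIC))
E
```

```text
t 10.23 p [ 0.5496 -0.1496  0.0615] F [-0.06 -0.02  0.2 ] w -0.0001
.552,-.15,.062 travel mm [ 2.1  1.1 -0.5] turn [-0.0025  0.0035  0.0004]
.552,-.15,.034 travel mm [ 2.2  1.2 27.5] turn [-0.0025  0.0035  0.0004]
```

View pics/t1.png

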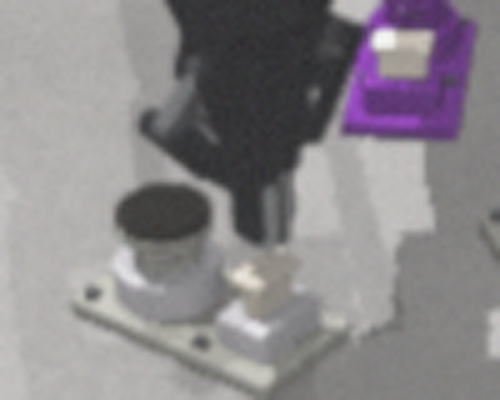

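The fingertips stand just above the right mount's tag (crop about (265,265)), the pad is back up, and nothing else is near. I'll push down.

{"fn": "arm_command", "kwargs": {"steps": [{"turn": [0, 0, 0], "travel": [2, 1, 5], "hand": -1}, {"turn": [0, 0, 0], "travel": [2, 1, 10], "hand": -1}, {"turn": [0, 0, 0], "travel": [2, 1, 14], "hand": -1}, {"turn": [0, 0, 0], "travel": [2, 1, 18], "hand": -1}, {"turn": [0, 0, 0], "travel": [2, 1, 22], "hand": -1}, {"turn": [0, 0, 0], "travel": [2, 1, 25], "hand": -1}, {"turn": [0, 0, 0], "travel": [2, 1, 27], "hand": -1}, {"turn": [0, 0, 0], "travel": [2, 1, 28], "hand": -1}, {"turn": [0, 0, 0], "travel": [2, 1, 28], "hand": -1}, {"turn": [0, 0, 0], "travel": [2, 1, 28], "hand": -1}]}}

```text
t: 11.12
position: [0.5534, -0.1505, 0.035]
orientation: [0.986, 0.167, -0.0, 0.0]
ft_force: [1.9, -1.7, 2.7]
width: 0.0
```

{"fn": "arm_command", "kwargs": {"steps": [{"turn": [0, 0, 0], "travel": [0, 0, 1], "hand": -1}, {"turn": [0, 0, 0], "travel": [0, 0, 2], "hand": -1}, {"turn": [0, 0, 0], "travel": [0, 0, 2], "hand": -1}, {"turn": [0, 0, 0], "travel": [0, 0, 2], "hand": -1}]}}

```text
t: 11.45
position: [0.5535, -0.1506, 0.0349]
orientation: [0.986, 0.167, -0.001, 0.0]
ft_force: [-6.1, 1.2, 16.1]
width: 0.0002
```

{"fn": "arm_command", "kwargs": {"steps": [{"turn": [0, 0, 0], "travel": [0, 0, -5], "hand": -1}, {"turn": [0, 0, 0], "travel": [0, 0, -15], "hand": -1}, {"turn": [0, 0, 0], "travel": [0, 0, -50], "hand": -1}, {"turn": [0, 0, 0], "travel": [0, 0, -85], "hand": -1}, {"turn": [0, 0, 0], "travel": [0, 0, -115], "hand": -1}, {"turn": [0, 0, 0], "travel": [-40, 20, -150], "hand": -1}, {"turn": [0, 0, 0], "travel": [-80, 40, -180], "hand": -1}, {"turn": [0, 0, 0], "travel": [-110, 60, -180], "hand": -1}, {"turn": [0, 0, 0], "travel": [-110, 60, -180], "hand": -1}, {"turn": [0, 0, 0], "travel": [-110, 60, -180], "hand": -1}, {"turn": [0, 0, 0], "travel": [-110, 60, -180], "hand": -1}]}}

```text
t: 12.37
position: [0.4692, -0.2439, 0.2154]
orientation: [0.986, 0.166, -0.0, 0.0]
ft_force: [0.3, -0.2, -0.7]
width: 0.0001
```

```bash
python3 - <<'E'
from rig import camera,state
import cv2
c=camera("scene")["color"][120:280,140:440,::-1]
cv2.imwrite("pics/e1.png",cv2.resize(c,None,fx=2.6,fy=2.6,interpolation=cv2.INTER_CUBIC));s=state();print(s["t"],s["position"],s["ft_force"])
E
```

```text
12.4167 [ 0.46947396 -0.24307192  0.21481104] [-0.07315976  0.63256234  0.39598887]
```

View pics/e1.png

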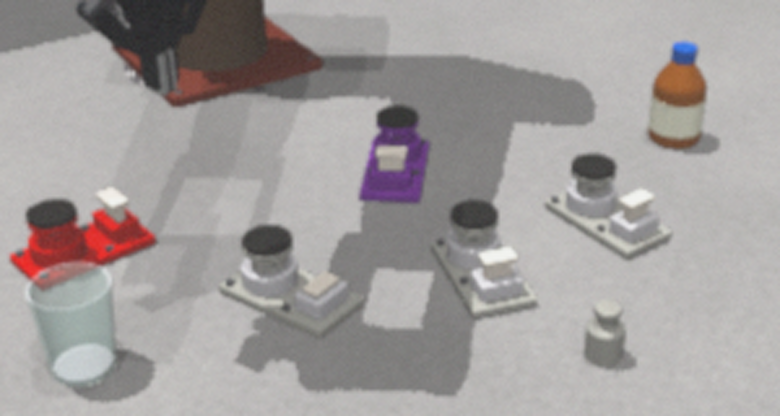

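The right tag is fully down (crop (322,286)), the other two are up, all pads are up, and nothing has moved. I'm handing in.

```bash
python3 -c "from rig import close_job;print(close_job())"
```

```text
the job is handed in; nothing more can be done
None
```

I pressed the three pads in order, left, middle, right. The right mount was clearly the softest, so I pushed its tag fully down and handed the job in at about 12.4 s. The hand-in gives no verdict.

| Mount | Force felt at travel | Stiffness |
|---|---|---|
| Left | about 9 N at 12–13 mm | about 0.7 N/mm |
| Middle | about 11 N at 11 mm | about 1.0 N/mm |
| Right | about 4 N at 11 mm | about 0.38 N/mm |

- **Tag:** the fingertips stopped at 34.9 mm above the bench, against 35 mm expected for fully down. The force rose to 16 N there, so the tag was on its stop.
- **Final picture:** the other two tags were up, all pads were up, and the mounts, bottle, beaker and weight stood where they began. The arm was clear of everything.
- **What disagreed:**
  - The first press, on the left pad, went about 4 mm deeper than commanded and drifted about 7 mm sideways on the pad. The left mount did not move, and I pressed the other two pads more slowly.
  - The middle-to-left stiffness ratio came out slightly under the stated 1.5. This does not affect which mount is softest.

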